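# Seat the keyed star wheel on its locating pin

### The job

The blue-and-white can star wheel on the turret is still riding high on its spindle. Push it round with a fingertip in one of its pockets until the notch in its white rim is over the red locating pin, then press the wheel down until it is fully home on the pin, and move clear. Do not lift the wheel, and leave the brass nut, the grease pot, the cans and everything else where they stand.

Things in the scene. Friction and masses are not known exactly. Their poses are not given: they have to be found in the camera images.
- turret: Round grey turret base, 300 mm across and 30 mm high, bolted down. Origin: centre of its underside, on the spindle axis; z up. Its x axis points from the spindle to the locating pin. A fixed steel spindle (32 mm diameter, 22 mm at its tip) rises through the wheel to 91 mm above the table.
- pin (a point): Top of the red locating pin: upright, 12 mm diameter, domed tip, 86 mm from the spindle axis, its tip 48 mm above the table. It stands on a yellow foot plate (4 mm thick, 30 mm wide) that sticks out past the wheel's rim, to 128 mm from the axis, so the foot shows where the pin is while the rim covers it.
- notch (a point): Middle of the notch in the white flange, level with the wheel's underside, 86 mm from the axis: 18 mm wide, open at the rim, 16 mm deep. A short yellow line on the blue star near the bush points at it. Starts 0.85 rad or more of turn from the pin. The wheel seats only with this point above the pin (within about 5 mm: the pin's dome guides it in, with 3 mm play each side).
- wheel: The star wheel, loose on the spindle: a white round flange (180 mm across, 6 mm thick) under a blue four-pocket star (178 mm across, 16 mm thick). Origin: centre of its underside, 50 mm above the table at the start, 36 mm fully home (its blue top 72 and 58 mm, flange top 56 and 42 mm). x axis: to the notch; z up. Press the blue top within 60 mm of the axis, or it may tip.
- pocket (a point): Middle of the round pocket that lies over the notch, at the flange's top, 72 mm from the axis. The four pockets, at 90 degree steps, are hollows of 34 mm radius centred 85 mm from the axis, open outward, floored by the flange. In any of them a fingertip can push on the side of a blue arm; the arms between are about 52 mm wide. It turns easily (about 2 N).
- press (a joint): Travel of the steel lift collar (143 mm across) that carries the wheel, m: 0 at the start, 0.014 fully down with the wheel home on it. It is stiff: 5 to 8 N on the wheel push it down, and it stays where it is left. Away from the notch the rim stops on the pin after 2 mm and the wheel only tips.
- thumb_nut: Brass thumb nut, 30 mm wide and 18 mm high, standing on the turret base about 124 mm from the axis, outside the wheel. Origin at its underside. Leave it.
- grease_pot: Small white pot with orange cap, 28 mm wide and 22 mm high, standing on the turret base about 124 mm from the axis, outside the wheel. Origin at its underside. Leave it.
- can_a: Red drinks can, 66 mm wide and 122 mm high, on the table. Origin at its underside. Leave it.
- can_b: Another such can. Leave it.
- wrench: Steel wrench lying on the table, 160 mm long. Leave it.
- tape_roll: Yellow roll of tape lying flat, 100 mm wide and 48 mm high. Leave it.
- lid_stack: Stack of can ends, 54 mm wide and 30 mm high. Leave it.

How it is judged:
On the way, in this order (a step that is already met when the one before it is completed fails the run):
1. the notch has been turned over the pin (horizontal distance between notch and pin below 0.008 m).
2. the wheel is pressed home on the pin (z of wheel in the frame of turret below 0.038 m and horizontal distance between notch and pin below 0.006 m), for 0.2 s.
At the end, for the whole second after the job is handed in: The wheel is pressed down to within 2 mm of fully home, the pin in its notch (centres within 6 mm), level and at rest; every loose thing is within 20 mm of where it stood (all of step 2 and angle between wheel's own z axis and vertical below 0.04 rad and linear speed of wheel below 0.02 m/s and angular speed of wheel below 0.1 rad/s and distance of each of thumb_nut, grease_pot, can_a, can_b, wrench, tape_roll, lid_stack from where it was at the start of the episode below 0.02 m); the robot touches nothing.
It fails at once if the wheel was lifted (more than 8 mm above its starting height) (z of wheel in the frame of turret above 0.058 m).
It fails at once if a bystander was moved by more than 20 mm or lifted (distance of any of thumb_nut, grease_pot, can_a, can_b, wrench, tape_roll, lid_stack from where it was at the start of the episode above 0.02 m).
It also fails if it takes over 67 s, if anything falls off the work surface, if the arm or the gripper's body presses on something with over 40 N, if the wrist force passes 120 N, or if a joint passes its speed limit or range.

### The arm

A 6-joint arm with a two-finger parallel gripper is mounted at the origin on the work surface. World frame = base frame: x ahead of the robot, y to its left, z up, the work surface at z = 0. Lengths are in m, angles in rad, forces in N, time in s.
With the tool pointing down it reaches from about 0.325 to 1 m from the base axis. Payload 5.1 kg.
Tool frame: the origin (TCP) lies on the centre line of the jaws, within the pads' length; the fingertips stand 25 mm ahead of it and the grasp point (between the pads) lies 6 mm ahead of it; z points along the fingers, y is the line along which they close (so a half turn about z gives the same grasp; the last joint's range is limited). The gripper opens to 85 mm and grips with 20 to 120 N. Pads are 22 mm wide; open, the fingers measure 114 mm over their backs; the gripper's body (76 mm by 85 mm) begins 54 mm behind the grasp point. The pads swing forward as they close: fully open they stand 13 mm farther back than shut.
Start: joints at [-1.199, 0.124, 1.65, -0, 1.367, -0.083], TCP at [0.286, -0.584, 0.256] pointing down, gripper open.
Joint ranges: [-2.61, 2.61], [-1.02, 2.33], [0.03, 2.71], [-1.35, 4.49], [0.32, 2.68], [-2.91, 2.91]. Speed limits (rad/s): [2.57, 2.57, 3.14, 3.14, 3.14, 3.14].

### API

Orientations are given as a rotation vector (axis times angle).
In Python, from rig import observe, viewer, order gives the robot as it stands. The module is installed in compiled form; this text tells all that it offers.
- The arm moves only by the tool carry_out, never from a script. Its argument "plan" is a list of rows, each a list of 7 numbers: the shift along the tool's x, y, z in m, then the turn, a rotation vector about the tool's x, y, z in degrees, then the finger opening in m, from 0 to 0.0854. In form: [[x, y, z, wx, wy, wz, gripper], ...]. A call has 1 to 20 rows; each row shifts and turns the commanded pose from where the row before left it, along the tool's axes as they then stand; what a row does not reach is not made up. A row lasts 1/12 s, in which the tool goes at most 41.7 mm and 7.16 degrees, less where a joint would pass 70% of its speed; a pose out of reach is approached as far as the arm can. A call is refused whole if a number of a shift passes 0.0417 or a number of a turn 7.16, either way. A call with a gripper value outside its range is refused whole. The fingers move at their own pace and stop on an object; the grip force is fixed at half the most. Time passes only in rows, so rows that do not move let the fingers close. It gives the time, the measured TCP pose, the force, the opening and the grip force at its end, in the units of the state.
- observe(): the state, without advancing time (a new reading comes with each control period).
- viewer.capture(name): name is "side" or "top"; returns the picture (400x640x3 uint8, blue, green, red); there is no depth.
- viewer.get_calibration(name): a dict with "K" (3x3 intrinsics, pixels), "k1" (the pictures are not rectified: a ray, as slopes to the right and down, at radius r is drawn at 1 + k1 r^2 times it, then the intrinsics apply), "extrinsics" (4x4, takes a point from world to camera coordinates). Camera axes: x right, y up, looking along -z (the intrinsics and any distortion apply to the point x, -y, -z); pixel columns grow to the right and rows downward; lengths in m; the calibration is good to about 2 mm. A picture is of the moment at which its call begins. get_calibration takes no time and is no camera call.
- order.job_done(): hands the job in; it is judged then, once.
The state is a dict: "time": time; "qpos": joint angles; "qd": joint speeds; "effort": joint torques, N m; "tool_pos": TCP position; "tcp_rot": TCP orientation; "ft_force": force on the tool from outside, world axes, zero at the start; "torque": the same for the moment, N m; "opening": finger opening in m; "grip_force": force on a finger pad.
Only numpy, scipy, OpenCV 4.12 (cv2) and the standard library are available. Lean on these libraries where they do the work, as an engineer would, in place of code of your own. Each camera call takes 0.05 s, during which the arm holds its last target. There are 200 camera calls.

## Working session

There is one attempt and no reset: what is moved stays moved. The work goes in short steps, Python scripts to look and compute and a tool call to move; the robot and the scene stay as the last step left them, time stands still between calls to the robot, and variables do not carry over. Pictures are saved under pics/ and viewed, at most 10 in all, crops included, and the job is handed in when it is done.

Besides the shell and the picture viewer there is one more tool, called after "Emit:" in YAML: its name, and indented under it one key for each argument. carry_out: Moves the arm, as the interface text tells. Its arguments: {"type":"object","properties":{"plan":{"type":"array","items":{"type":"array","items":{"type":"number"}}}},"required":["plan"]}

```bash
mkdir -p pics; cat > h.py <<'E'
import numpy as np, cv2
from rig import observe, viewer, order
from scipy.spatial.transform import Rotation as R
def cal(n):
    c=viewer.get_calibration(n); return np.array(c["K"]),c["k1"],np.array(c["extrinsics"])
def px2w(n,u,v,z):
    K,k1,E=cal(n)
    d=np.array([k1,0,0,0,0.]).reshape(-1,1)
    x,y=cv2.undistortPoints(np.array([[[u,v]]],float),K,d)[0,0]
    Rm,t=E[:3,:3],E[:3,3]; r=Rm.T@np.array([x,-y,-1]); o=-Rm.T@t
    return o+r*(z-o[2])/r[2]
def w2px(n,p):
    K,k1,E=cal(n); q=E[:3,:3]@np.array(p)+E[:3,3]
    x,y=q[0]/-q[2],-q[1]/-q[2]; f=1+k1*(x*x+y*y)
    return (K@[x*f,y*f,1])[:2]
def st():
    s=observe(); print(s["time"],np.round(s["tool_pos"],4),np.round(R.from_rotvec(s["tcp_rot"]).as_matrix(),3).tolist(),np.round(s["qpos"],3),np.round(s["ft_force"],1),s["opening"])
E
python3 - <<'E'
from h import *
for n in("top","side"):
    cv2.imwrite(f"pics/{n}0.png",viewer.capture(n))
    K,k,E_=cal(n);print(n,K.tolist(),k,(-E_[:3,:3].T@E_[:3,3]).round(3),(-E_[2,:3]).round(2))
st()
E
```

```text
top [[468.8039157636865, 0.0, 324.76725579504046], [0.0, 468.8039157636865, 200.11489093946918], [0.0, 0.0, 1.0]] -0.0815489445528558 [0.302 0.006 1.208] [ 0.23 -0.   -0.97]
side [[466.71789666148646, 0.0, 317.4404683193161], [0.0, 466.71789666148646, 198.69539428371158], [0.0, 0.0, 1.0]] -0.11720654364418562 [0.24  1.07  0.994] [ 0.22 -0.75 -0.63]
0.1 [ 0.2853 -0.5835  0.2552] [[0.898, 0.439, -0.001], [0.439, -0.898, 0.002], [0.0, -0.002, -1.0]] [-1.199  0.124  1.652 -0.     1.368 -0.083] [ 0.   0.4 -0.4] 0.08529225630968226
```

View pics/top0.png

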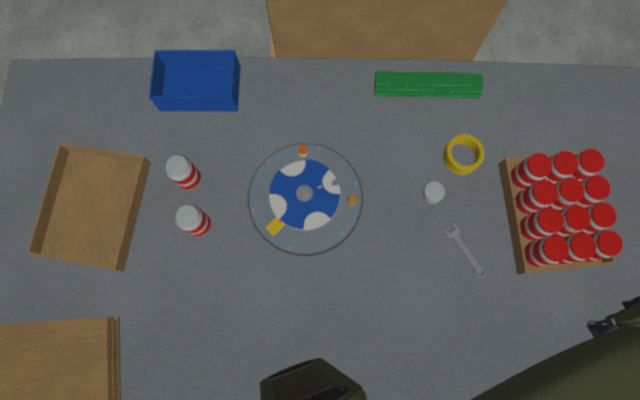

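View pics/side0.png

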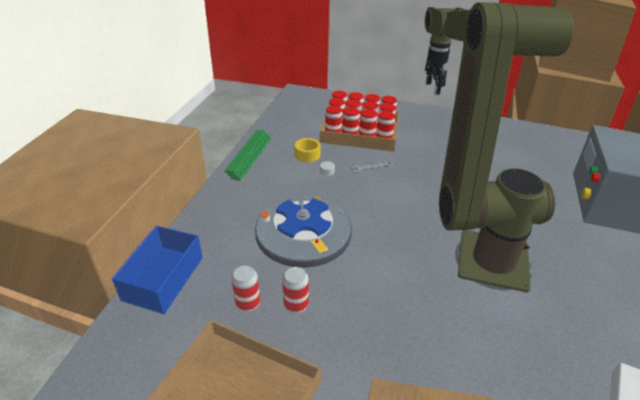

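The top view shows the turret at about (305,198), the yellow foot at (275,227), the yellow line at about (322,186), the pot at (303,150) and the nut at (352,200). I'll enlarge it.

```bash
python3 - <<'E'
from h import *
im=cv2.imread("pics/top0.png")[138:260,240:370]
cv2.imwrite("pics/top0c.png",cv2.resize(im,None,fx=5,fy=5,interpolation=cv2.INTER_CUBIC)[:600])
E
```

```text
(no output)
```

View pics/top0c.png

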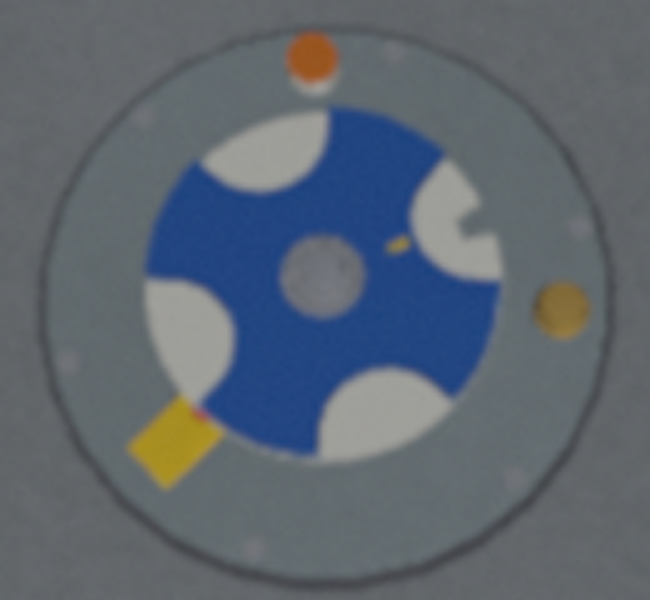

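The crop shows the notch at crop (470,222), which is full-frame (334,182.4). The foot's outer end is at crop (148,469), full-frame (269.6,231.8). Next come the centre and angles.

```bash
python3 - <<'E'
from h import *
im=cv2.imread("pics/top0.png").astype(int)
b=((im[...,0]-im[...,2])>60).astype(np.uint8); b[:138]=0;b[260:]=0;b[:,:240]=0;b[:,370:]=0
pts=cv2.findNonZero(b).reshape(-1,2)
w=np.array([px2w("top",u,v,.072)[:2] for u,v in pts]).astype(np.float32)
c,r=cv2.minEnclosingCircle(w);print("wheel",c,r)
f=lambda x,y:(240+(x-2)/5,138+(y-2)/5)
# turret rim
e=[(40,310),(610,310),(325,27),(325,580)]
for p in e: print(px2w("top",*f(*p),.03)[:2].round(4))
c=np.array(c)
for n,p,z in[("notch",(470,222),.056),("line",(398,245),.072),("foot",(148,469),.034),("pin",(201,415),.046),("nut",(562,310),.048),("pot",(312,57),.052)]:
    q=px2w("top",*f(*p),z)[:2]; d=q-c; print(n,q.round(4),np.hypot(*d).round(4),np.degrees(np.arctan2(d[1],d[0])).round(1))
p=px2w("top",*f(322,270),.091);print("spindle",p)
for n,u,v,z in[("canA",180,165,.122),("canB",188,215,.122)]: print(n,px2w("top",u,v,z).round(3))
E
```

```text
wheel (0.5819089412689209, 0.0548480860888958) 0.0889768972992897
[0.5732 0.2027]
[ 0.5771 -0.0916]
[0.7295 0.0589]
[0.4358 0.0525]
notch [ 0.6161 -0.0184] 0.0808 -65.0
line [0.5993 0.0179] 0.0409 -64.8
foot [0.4904 0.1432] 0.1272 136.0
pin [0.5163 0.1161] 0.0897 137.0
nut [ 0.5726 -0.0657] 0.1209 -94.4
pot [0.7049 0.0643] 0.1234 4.4
spindle [0.58115464 0.05481584 0.091     ]
canA [0.636 0.357 0.122]
canB [0.513 0.328 0.122]
```

Emit:
carry_out:
  plan:
    - [0.0313,-0.0221,0,0,0,0,0]
    - [0.0313,-0.0221,0,0,0,0,0]
    - [0.0313,-0.0221,0,0,0,0,0]
    - [0.0313,-0.0221,0,0,0,0,0]
    - [0.0313,-0.0221,0,0,0,0,0]
    - [0.0313,-0.0221,0,0,0,0,0]
    - [0.0313,-0.0221,0,0,0,0,0]
    - [0.0313,-0.0221,0,0,0,0,0]
    - [0.0313,-0.0221,0,0,0,0,0]
    - [0.0313,-0.0221,0,0,0,0,0]
    - [0.0313,-0.0221,0,0,0,0,0]
    - [0.0313,-0.0221,0,0,0,0,0]
    - [0.0313,-0.0221,0,0,0,0,0]
    - [0.0313,-0.0221,0,0,0,0,0]
    - [0.0313,-0.0221,0,0,0,0,0]
    - [0.0313,-0.0221,0,0,0,0,0]
    - [0.0313,-0.0221,0,0,0,0,0]
    - [0.0313,-0.0221,0,0,0,0,0]
    - [0.0313,-0.0221,0,0,0,0,0]
    - [0.0313,-0.0221,0,0,0,0,0]

```text
time: 1.77
tool_pos: [0.654, 0.09, 0.2556]
tcp_rot: [-3.061, -0.709, 0.002]
ft_force: [1.3, -0.2, -0.7]
opening: -0.0
grip_force: 0.0
```

Emit:
carry_out:
  plan:
    - [0,0,0,0,0,-7.1,0]
    - [0,0,0,0,0,-7.1,0]
    - [0,0,0,0,0,-7.1,0]
    - [0,0,0,0,0,-7.1,0]
    - [0,0,0,0,0,-7.1,0]
    - [0,0,0,0,0,-7.1,0]
    - [0,0,0,0,0,-7.1,0]
    - [0,0,0,0,0,-7.1,0]
    - [0,0,0,0,0,-7.1,0]
    - [0,0,0,0,0,-7.1,0]
    - [0,0,0,0,0,-7.1,0]
    - [0,0,0,0,0,-7.1,0]
    - [0,0,0,0,0,-7.1,0]

```text
time: 2.85
tool_pos: [0.6534, 0.0881, 0.2555]
tcp_rot: [-1.601, -2.702, 0.001]
ft_force: [0.6, -0.6, -1.4]
opening: 0.0001
grip_force: 0.0
```

Emit:
carry_out:
  plan:
    - [0,0,0,0,0,-7.1,0]
    - [0,0,0,0,0,-7.1,0]
    - [0,0,0,0,0,-7.1,0]
    - [0,0,0,0,0,-7.1,0]
    - [0,0,0,0,0,-7.1,0]
    - [0,0,0,0,0,-7.1,0]
    - [0,0,0,0,0,-7.1,0]
    - [0,0,0,0,0,-7.1,0]
    - [0,0,0,0,0,-7.1,0]
    - [0,0,0,0,0,-7.1,0]
    - [0,0,0,0,0,-7.1,0]
    - [0,0,0,0,0,-7.1,0]

```text
time: 3.85
tool_pos: [0.6534, 0.0881, 0.2555]
tcp_rot: [0.65, -3.072, -0.0]
ft_force: [-0.3, -0.2, 0.2]
opening: -0.0002
grip_force: 0.0
```

```bash
python3 - <<'E'
from h import *
st()
s=observe();M=R.from_rotvec(s["tcp_rot"]).as_matrix()
print(M.T@(np.array([.6545,.0888,.12])-s["tool_pos"]))
E
```

```text
3.85 [0.6534 0.0881 0.2555] [[-0.914, -0.405, -0.001], [-0.405, 0.914, -0.0], [0.001, 0.0, -1.0]] [ 0.053  0.145  1.628  0.     1.37  -1.935] [-0.3 -0.2  0.2] -0.0001581560920669901
[-1.46833564e-03  9.85520246e-05  1.35522878e-01]
```

Emit:
carry_out:
  plan:
    - [-0.0015,0,0.03,0,0,0,0]
    - [0,0,0.03,0,0,0,0]
    - [0,0,0.03,0,0,0,0]
    - [0,0,0.03,0,0,0,0]
    - [0,0,0.025,0,0,0,0]
    - [0,0,0.01,0,0,0,0]
    - [0,0,0.005,0,0,0,0]
    - [0,0,0.003,0,0,0,0]
    - [0,0,0,0,0,0,0]

```text
time: 4.6
tool_pos: [0.6558, 0.0888, 0.0943]
tcp_rot: [-0.641, 3.074, -0.0]
ft_force: [-0.4, 1.1, 0.7]
opening: -0.0002
grip_force: 0.0
```

```bash
python3 - <<'E'
from h import *
im=viewer.capture("side")
print(w2px("side",[.6545,.0888,.06]))
cv2.imwrite("pics/side1c.png",cv2.resize(im[150:280,230:380],None,fx=4.5,fy=4.5,interpolation=cv2.INTER_CUBIC))
st()
E
```

```text
[276.97154256 219.33575515]
4.65 [0.6562 0.0888 0.0951] [[-0.917, -0.4, 0.003], [-0.4, 0.917, 0.0], [-0.002, -0.001, -1.0]] [ 0.053  0.29   1.743  0.     1.106 -1.928] [-0.4 -0.6 -0.3] -0.00013155838510700286
```

View pics/side1c.png

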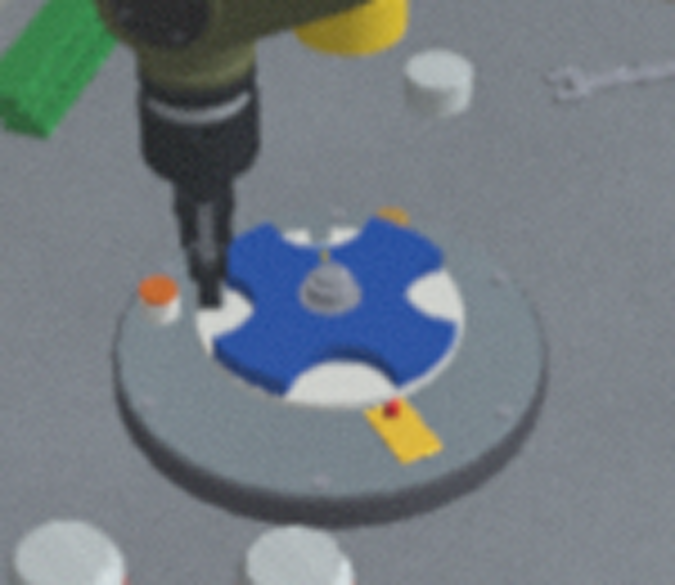

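The finger stands in the pocket near (277,218), with its tip just above the flange and clear of the pot. I'll lower it 8 mm and push clockwise.

Emit:
carry_out:
  plan:
    - [0,0,0.004,0,0,0,0]
    - [0,0,0.004,0,0,0,0]
    - [0.0001,-0.0028,0,0,0,2,0]
    - [0.0001,-0.0028,0,0,0,2,0]
    - [0.0002,-0.0057,0,0,0,4,0]
    - [0.0002,-0.0057,0,0,0,4,0]
    - [0.0002,-0.0057,0,0,0,4,0]
    - [0.0002,-0.0057,0,0,0,4,0]
    - [0.0002,-0.0057,0,0,0,4,0]
    - [0.0002,-0.0057,0,0,0,4,0]
    - [0.0002,-0.0057,0,0,0,4,0]
    - [0.0002,-0.0057,0,0,0,4,0]
    - [0.0002,-0.0057,0,0,0,4,0]
    - [0.0002,-0.0057,0,0,0,4,0]

```text
time: 5.82
tool_pos: [0.657, 0.028, 0.0859]
tcp_rot: [0.563, 3.09, 0.002]
ft_force: [0.5, 2.3, -1.1]
opening: -0.0002
grip_force: 1.2
```

```bash
cat >> h.py <<'E'
def rel(c=(.582,.055)):
    s=observe();d=np.array(s["tool_pos"][:2])-c;M=R.from_rotvec(s["tcp_rot"]).as_matrix()
    print("r",np.hypot(*d),"th",np.degrees(np.arctan2(d[1],d[0])),"yaw",np.degrees(np.arctan2(M[1,0],M[0,0])),"z",s["tool_pos"][2],s["ft_force"],s["time"])
def wheel(n):
    im=viewer.capture("top");b=im[138:260,240:370];cv2.imwrite(n,cv2.resize(b,None,fx=4.5,fy=4.5,interpolation=cv2.INTER_CUBIC))
E
python3 - <<'E'
from h import *
rel();wheel("pics/top1c.png")
E
```

```text
r 0.07968453097003901 th -19.7733866434462 yaw 159.35214150815034 z 0.08591960590005321 [ 0.46757363  2.29508227 -1.12729386] 5.8167
```

View pics/top1c.png

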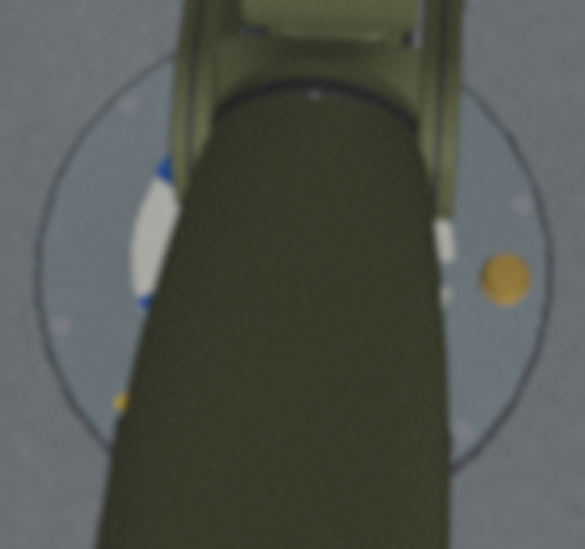

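The arm hides most of the wheel, but the left pocket has moved to about 85°, so the wheel is turning at about 2 N. I'll keep going for most of the remaining 125°.

Emit:
carry_out:
  plan:
    - [0.0003,-0.007,0,0,0,5,0]
    - [0.0003,-0.007,0,0,0,5,0]
    - [0.0003,-0.007,0,0,0,5,0]
    - [0.0003,-0.007,0,0,0,5,0]
    - [0.0003,-0.007,0,0,0,5,0]
    - [0.0003,-0.007,0,0,0,5,0]
    - [0.0003,-0.007,0,0,0,5,0]
    - [0.0003,-0.007,0,0,0,5,0]
    - [0.0003,-0.007,0,0,0,5,0]
    - [0.0003,-0.007,0,0,0,5,0]
    - [0.0003,-0.007,0,0,0,5,0]
    - [0.0003,-0.007,0,0,0,5,0]

```text
time: 6.87
tool_pos: [0.5955, -0.0235, 0.0862]
tcp_rot: [2.031, 2.394, 0.003]
ft_force: [2.9, 1.3, -0.2]
opening: -0.0001
grip_force: 1.0
```

```bash
python3 - <<'E'
from h import *
rel()
E
```

```text
r 0.0797006002788775 th -80.23973222435362 yaw 99.38318746733806 z 0.08616634670169215 [ 2.91690449  1.27275079 -0.20335814] 6.8667
```

Emit:
carry_out:
  plan:
    - [0.0003,-0.007,0,0,0,5,0]
    - [0.0003,-0.007,0,0,0,5,0]
    - [0.0003,-0.007,0,0,0,5,0]
    - [0.0003,-0.007,0,0,0,5,0]
    - [0.0003,-0.007,0,0,0,5,0]
    - [0.0003,-0.007,0,0,0,5,0]
    - [0.0003,-0.007,0,0,0,5,0]
    - [0.0003,-0.007,0,0,0,5,0]
    - [0.0003,-0.007,0,0,0,5,0]
    - [0.0002,-0.0042,0,0,0,3,0]
    - [0.0002,-0.0042,0,0,0,3,0]
    - [0.0001,-0.0028,0,0,0,2,0]
    - [0,0,0,0,0,0,0]

```text
time: 7.95
tool_pos: [0.5266, -0.0026, 0.086]
tcp_rot: [2.884, 1.243, 0.002]
ft_force: [1.3, -1.3, 0.5]
opening: -0.0001
grip_force: 0.4
```

```bash
python3 - <<'E'
from h import *
rel();wheel("pics/top2c.png")
E
```

```text
r 0.0798769513527005 th -133.87349828101182 yaw 46.61891201644969 z 0.08603564338252678 [ 1.31007537 -1.28820277  0.54781645] 7.95
```

View pics/top2c.png

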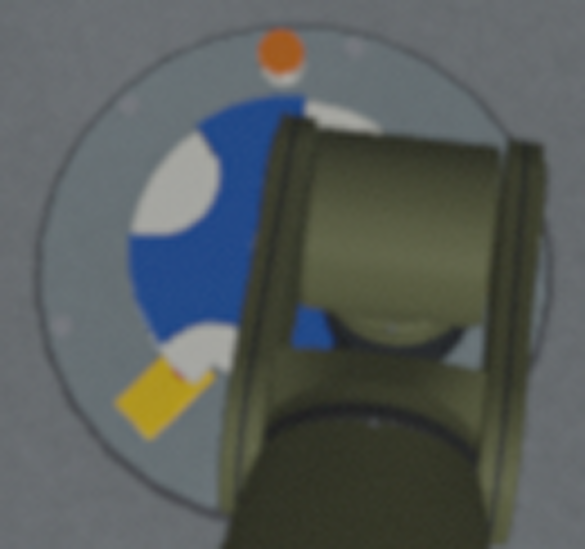

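The notch shows near crop (205,377) beside the foot. The upper-left pocket's corners are at (200,132) and (130,235), and the notch pocket's left corner is at (163,343). I'll work out the remaining angle.

```bash
python3 - <<'E'
from h import *
def a(x,y,z,s=4.5):
    d=px2w("top",240+(x-1.75)/s,138+(y-1.75)/s,z)[:2]-[.582,.055]; return np.hypot(*d).round(4),np.degrees(np.arctan2(d[1],d[0]))
for n,p,z in[("c1",(200,132),.072),("c2",(130,235),.072),("c3",(163,343),.072),("notch",(205,377),.056),("c0",(304,97),.072),("foot",(133,422),.034)]:print(n,a(*p,z))
for p in[(445,160),(503,280),(330,110),(200,160),(147,278)]:print(a(*p,.072,5))
E
```

```text
c1 (np.float64(0.0855), np.float64(37.88598334512471))
c2 (np.float64(0.0898), np.float64(85.3410238867335))
c3 (np.float64(0.0874), np.float64(127.84491732291407))
notch (np.float64(0.0836), np.float64(146.0504952105732))
c0 (np.float64(0.0891), np.float64(-3.5388717888052645))
foot (np.float64(0.1272), np.float64(136.05566355852835))
(np.float64(0.0864), np.float64(-44.27921486513184))
(np.float64(0.0899), np.float64(-90.10576605542173))
(np.float64(0.0876), np.float64(-1.0955510891380549))
(np.float64(0.0875), np.float64(46.4801841137387))
(np.float64(0.0878), np.float64(90.9659268918732))
```

About 14–17° remain. I'll push 14° more, then withdraw sideways for a clear view.

Emit:
carry_out:
  plan:
    - [0.0001,-0.0042,0,0,0,3,0]
    - [0.0001,-0.0042,0,0,0,3,0]
    - [0.0001,-0.0042,0,0,0,3,0]
    - [0.0001,-0.0042,0,0,0,3,0]
    - [0.0001,-0.0028,0,0,0,2,0]
    - [0,0,0,0,0,0,0]
    - [0,0.003,0,0,0,0,0]
    - [0,0.003,-0.01,0,0,0,0]
    - [0,0,-0.03,0,0,0,0]
    - [0,0,-0.03,0,0,0,0]
    - [0,0,-0.03,0,0,0,0]
    - [-0.018,0.03,0,0,0,0,0]
    - [-0.018,0.03,0,0,0,0,0]
    - [-0.018,0.03,0,0,0,0,0]
    - [-0.018,0.03,0,0,0,0,0]
    - [-0.018,0.03,0,0,0,0,0]
    - [-0.018,0.03,0,0,0,0,0]
    - [0,0,0,0,0,0,0]

```text
time: 9.5
tool_pos: [0.5231, -0.2078, 0.1865]
tcp_rot: [3.015, 0.874, 0.001]
ft_force: [0.1, 0.0, 0.3]
opening: -0.0001
grip_force: 0.0
```

```bash
python3 - <<'E'
from h import *
rel();st();wheel("pics/top3c.png")
E
```

```text
r 0.2693343101021587 th -102.6388240767968 yaw 32.320582449121225 z 0.18646107274918106 [0.0957442  0.0061365  0.26656563] 9.5
9.5 [ 0.5231 -0.2078  0.1865] [[0.845, 0.535, 0.001], [0.535, -0.845, -0.003], [-0.0, 0.003, -1.0]] [-0.473 -0.015  1.915 -0.002  1.239  0.535] [0.1 0.  0.3] -6.97165806985247e-05
```

View pics/top3c.png

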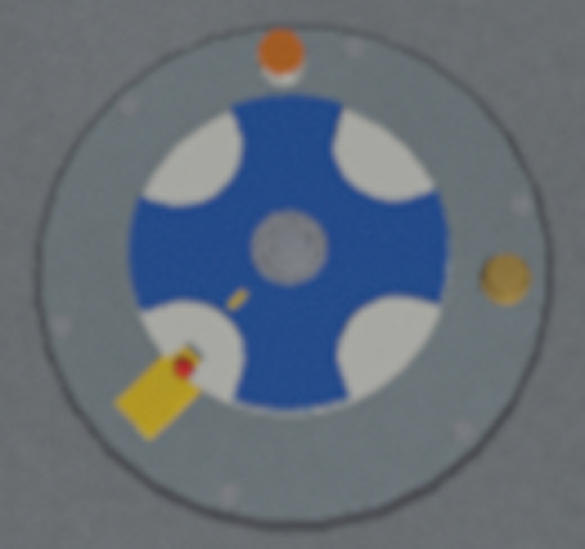

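The notch is now over the red pin at crop (184,366), and the yellow line is at (238,299). I'll compute the residual.

```bash
python3 - <<'E'
from h import *
c=np.array([.582,.055])
def a(x,y,z,s=4.5):
    d=px2w("top",240+(x-1.75)/s,138+(y-1.75)/s,z)[:2]-c; return np.hypot(*d).round(4),np.degrees(np.arctan2(d[1],d[0])).round(1)
cs=[(233,107),(342,105),(435,192),(440,305),(347,398),(235,403),(140,310),(143,195)]
A=[a(*p,.072) for p in cs];print(A)
print("notch orient from corners",np.mean([(t[1]-45*k0)%360 for t,k0 in zip(A,[0,0,0,0,0,0,0,0])]) )
al=np.array([t[1] for t in A]); print("corner mean mod45 phase", np.degrees(np.angle(np.mean(np.exp(1j*np.radians(al*4)))))/4)
print("line",a(238,299,.072),"notch",a(193,353,.056),a(190,357,.056),"foot",a(133,422,.034),"pin",a(184,366,.047))
E
```

```text
[(np.float64(0.0894), np.float64(22.6)), (np.float64(0.0887), np.float64(-17.7)), (np.float64(0.0868), np.float64(-66.7)), (np.float64(0.0883), np.float64(-110.0)), (np.float64(0.089), np.float64(-158.6)), (np.float64(0.091), np.float64(161.7)), (np.float64(0.0896), np.float64(113.2)), (np.float64(0.0886), np.float64(69.9))]
notch orient from corners 181.8
corner mean mod45 phase 1.8782035263907118
line (np.float64(0.0402), np.float64(134.8)) notch (np.float64(0.0775), np.float64(136.1)) (np.float64(0.0803), np.float64(136.4)) foot (np.float64(0.1272), np.float64(136.1)) pin (np.float64(0.0856), np.float64(136.1))
```

The notch is within about 1° of the pin at 136°. To press symmetrically I'll straddle the spindle with open fingers on two opposite arms, with tool y along world y.

Emit:
carry_out:
  plan:
    - [0.0238,-0.0238,0,0,0,0,0.07]
    - [0.0238,-0.0238,0,0,0,0,0.07]
    - [0.0238,-0.0238,0,0,0,0,0.07]
    - [0.0238,-0.0238,0,0,0,0,0.07]
    - [0.0238,-0.0238,0,0,0,0,0.07]
    - [0.0238,-0.0238,0,0,0,0,0.07]
    - [0.0238,-0.0238,0,0,0,0,0.07]
    - [0.0238,-0.0238,0,0,0,0,0.07]
    - [0,0,0,0,0,6.4,0.07]
    - [0,0,0,0,0,6.4,0.07]
    - [0,0,0,0,0,6.4,0.07]
    - [0,0,0,0,0,6.4,0.07]
    - [0,0,0,0,0,6.4,0.07]
    - [0,0,0,0,0,0,0.07]

```text
time: 10.72
tool_pos: [0.5805, 0.0617, 0.1856]
tcp_rot: [-3.141, -0.016, 0.0]
ft_force: [0.3, -0.4, 0.6]
opening: 0.07
grip_force: 0.0
```

```bash
python3 - <<'E'
from h import *
st()
s=observe();M=R.from_rotvec(s["tcp_rot"]).as_matrix()
print(M.T@(np.array([.582,.055,.105])-s["tool_pos"]))
E
```

```text
10.7167 [0.5805 0.0617 0.1856] [[1.0, 0.01, -0.0], [0.01, -1.0, 0.001], [-0.0, -0.001, -1.0]] [1.400e-02 3.400e-02 1.868e+00 1.000e-03 1.240e+00 1.574e+00] [ 0.3 -0.4  0.6] 0.0699979184098388
[0.00141675 0.00673664 0.08062476]
```

Emit:
carry_out:
  plan:
    - [0.0014,0.0067,0.02,0,0,0,0.07]
    - [0,0,0.03,0,0,0,0.07]
    - [0,0,0.02,0,0,0,0.07]
    - [0,0,0.01,0,0,0,0.07]
    - [0,0,0,0,0,0,0.07]
    - [0,0,0.003,0,0,0,0.07]
    - [0,0,0.003,0,0,0,0.07]
    - [0,0,0.002,0,0,0,0.07]
    - [0,0,0,0,0,0,0.07]

```text
time: 11.47
tool_pos: [0.5829, 0.0539, 0.0982]
tcp_rot: [-3.142, -0.016, -0.002]
ft_force: [0.2, -0.4, 0.3]
opening: 0.07
grip_force: 0.0
```

```bash
python3 - <<'E'
from h import *
st()
im=viewer.capture("side")
cv2.imwrite("pics/side2c.png",cv2.resize(im[150:280,230:380],None,fx=4.5,fy=4.5,interpolation=cv2.INTER_CUBIC))
E
```

```text
11.4667 [0.5829 0.0539 0.0982] [[1.0, 0.01, 0.001], [0.01, -1.0, 0.0], [0.001, -0.0, -1.0]] [1.000e-03 1.320e-01 1.923e+00 0.000e+00 1.085e+00 1.561e+00] [ 0.2 -0.4  0.3] 0.06995815487395286
```

View pics/side2c.png

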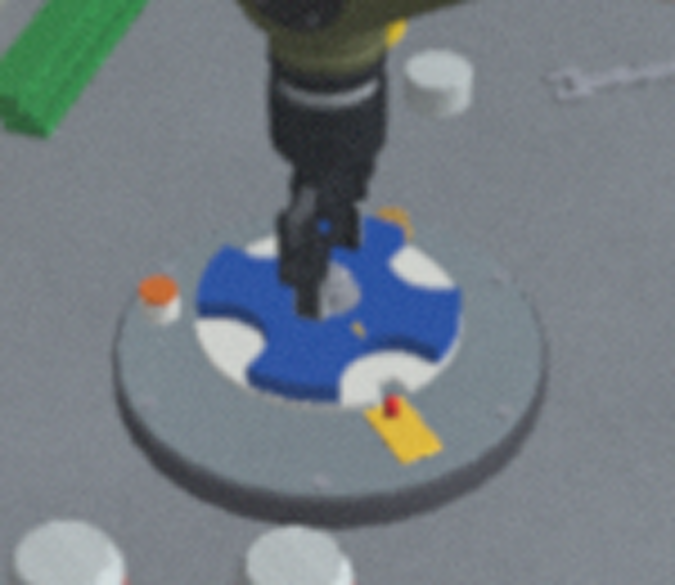

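Both fingertips stand over opposite blue arms, and the notch lines up with the pin at (392,405). I'll press down in small steps.

Emit:
carry_out:
  plan:
    - [0,0,0.002,0,0,0,0.07]
    - [0,0,0.002,0,0,0,0.07]
    - [0,0,0.002,0,0,0,0.07]
    - [0,0,0.002,0,0,0,0.07]
    - [0,0,0.002,0,0,0,0.07]
    - [0,0,0,0,0,0,0.07]

```text
time: 12.02
tool_pos: [0.5824, 0.0538, 0.0877]
tcp_rot: [3.142, 0.015, -0.001]
ft_force: [-1.2, 0.7, 3.5]
opening: 0.07
grip_force: 1.7
```

Emit:
carry_out:
  plan:
    - [0,0,0.0015,0,0,0,0.07]
    - [0,0,0.0015,0,0,0,0.07]
    - [0,0,0.0015,0,0,0,0.07]
    - [0,0,0.0015,0,0,0,0.07]
    - [0,0,0,0,0,0,0.07]

```text
time: 12.43
tool_pos: [0.5825, 0.0539, 0.0821]
tcp_rot: [3.141, 0.015, -0.001]
ft_force: [-2.6, -0.3, 6.8]
opening: 0.0695
grip_force: 2.9
```

Emit:
carry_out:
  plan:
    - [0,0,0.0015,0,0,0,0.07]
    - [0,0,0.0015,0,0,0,0.07]
    - [0,0,0.0015,0,0,0,0.07]
    - [0,0,0,0,0,0,0.07]

```text
time: 12.77
tool_pos: [0.5825, 0.0538, 0.0776]
tcp_rot: [3.141, 0.015, -0.0]
ft_force: [-1.9, -0.2, 6.3]
opening: 0.0697
grip_force: 2.9
```

Emit:
carry_out:
  plan:
    - [0,0,0.0015,0,0,0,0.07]
    - [0,0,0.0015,0,0,0,0.07]
    - [0,0,0.001,0,0,0,0.07]
    - [0,0,0,0,0,0,0.07]

```text
time: 13.1
tool_pos: [0.5826, 0.0538, 0.0749]
tcp_rot: [3.141, 0.016, -0.001]
ft_force: [-7.2, 0.2, 12.9]
opening: 0.0703
grip_force: 6.5
```

Emit:
carry_out:
  plan:
    - [0,0,0.001,0,0,0,0.07]
    - [0,0,0.001,0,0,0,0.07]
    - [0,0,0,0,0,0,0.07]
    - [0,0,0,0,0,0,0.07]

```text
time: 13.43
tool_pos: [0.5827, 0.0538, 0.0747]
tcp_rot: [3.141, 0.016, -0.002]
ft_force: [-11.5, -1.0, 23.0]
opening: 0.07
grip_force: 11.4
```

It has bottomed at 23 N with no further travel. I'll lift off straight up and move aside.

Emit:
carry_out:
  plan:
    - [0,0,-0.004,0,0,0,0.07]
    - [0,0,-0.01,0,0,0,0.07]
    - [0,0,-0.03,0,0,0,0.07]
    - [0,0,-0.03,0,0,0,0.07]
    - [0,0,-0.03,0,0,0,0.07]
    - [0,0,-0.02,0,0,0,0.07]
    - [0,0.035,0,0,0,0,0.07]
    - [0,0.035,0,0,0,0,0.07]
    - [0,0.035,0,0,0,0,0.07]
    - [0,0.035,0,0,0,0,0.07]
    - [0,0.035,0,0,0,0,0.07]
    - [0,0.035,0,0,0,0,0.07]
    - [0,0.035,0,0,0,0,0.07]
    - [0,0,0,0,0,0,0.07]
    - [0,0,0,0,0,0,0.07]

```text
time: 14.68
tool_pos: [0.5845, -0.1927, 0.1946]
tcp_rot: [-3.141, -0.01, 0.0]
ft_force: [0.7, 0.4, -0.0]
opening: 0.0703
grip_force: 0.0
```

```bash
python3 - <<'E'
from h import *
st()
a=viewer.capture("side")[165:265,245:365];b=viewer.capture("top")[138:258,240:370]
cv2.imwrite("pics/end.png",np.vstack([cv2.resize(a,(360,300),interpolation=cv2.INTER_CUBIC),cv2.resize(b,(360,300),interpolation=cv2.INTER_CUBIC)]))
E
```

```text
14.6833 [ 0.5845 -0.1927  0.1946] [[1.0, 0.006, -0.0], [0.006, -1.0, 0.0], [-0.0, -0.0, -1.0]] [-0.406  0.095  1.788  0.     1.259  1.158] [ 0.7  0.4 -0. ] 0.07028520024848474
```

View pics/end.png

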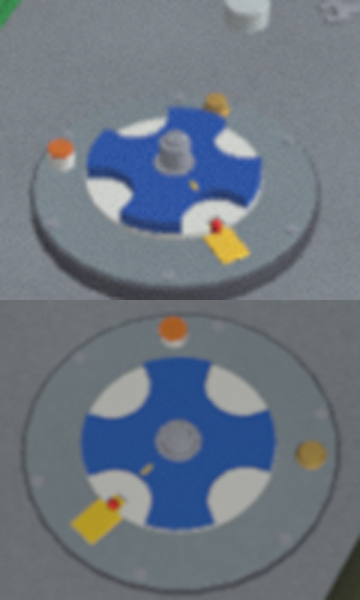

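The wheel sits low and level, and more of the spindle shows at (175,150). The pin pokes up through the notch at (216,226), and the pot and nut haven't moved. TCP travel was about 14 mm. Handing in.

```bash
python3 -c "
from h import *
print(order.job_done())"
```

```text
the job is handed in; nothing more can be done
None
```

The star wheel was turned until its notch was over the pin, then pressed about 14 mm until it bottomed, and the arm moved clear; the last pictures show it level with the pin in the notch and the nut and pot in place, and the job is handed in, though no verdict was returned.

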